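# Lock a drum dial for transport with a U-bolt

### The arm

A 6-joint arm with a two-finger parallel gripper is mounted at the origin on the work surface. World frame = base frame: x ahead of the robot, y to its left, z up, the work surface at z = 0. Lengths are in m, angles in rad, forces in N, time in s.
With the tool pointing down it reaches from about 0.35 to 0.775 m from the base axis. Payload 7.3 kg.
Tool frame: the origin (TCP) lies between the finger pads; the fingertips stand 8 mm ahead of it and the grasp point (between the pads) lies 11 mm behind it (bot.tip_reach is the z of the fingertips in the tool frame, in m); z points along the fingers, y is the line along which they close (so a half turn about z gives the same grasp; the last joint's range is limited). The gripper opens to 92 mm and grips with 3 to 60 N. Pads are 19 mm wide; open, the fingers measure 130 mm over their backs; the gripper's body (75 mm by 190 mm) begins 47 mm behind the grasp point.
Start: joints at [-1.297, 0.342, 1.524, -0, 1.275, -0.146], TCP at [0.214, -0.479, 0.235] pointing down, gripper open.
Joint ranges: [-2.53, 2.53], [-0.77, 2.02], [0.04, 2.7], [-1, 4.14], [0.28, 2.66], [-3.11, 3.11]. Speed limits (rad/s): [2.57, 2.57, 3.14, 3.14, 3.14, 3.14].

### API

Orientations are given as a 3x3 rotation matrix whose columns are the frame's x, y, z axes.
In Python, from rig import bot gives the robot as it stands.
- The arm moves only by the shell command python3 -m creep 'ROWS' [FORCE]. ROWS is JSON, a list of rows, each a list of 3 entries, a list of its own where there are three numbers: the shift along the tool's x, y, z in m, then the turn, a rotation vector about the tool's x, y, z in rad, then the finger opening in m, from 0 to 0.0918. In form: [[[dx, dy, dz], [ax, ay, az], grip], ...]. A call has exactly 10 rows; each row is the pose to reach, as a shift and turn from the pose commanded when the call began, along the tool's axes at that moment; what a row does not reach only later rows make up. A row lasts 1/12 s, in which the tool goes at most 41.7 mm and 7.16 degrees, less where a joint would pass 70% of its speed; a pose out of reach is approached as far as the arm can. A call with a gripper value outside its range is refused whole. The fingers move at their own pace and stop on an object; FORCE is the grip in N (left out, the last holds). Time passes only in rows, so rows that repeat a pose let the fingers close, or fill a call up. It gives the time, the measured TCP pose, the force, the opening and the grip force at its end, in the units of the state.
- bot.read_state(): the state, without advancing time (a new reading comes with each control period).
- bot.snapshot(name): name is "side" or "top"; returns the picture (480x640x3 uint8, blue, green, red); there is no depth.
- bot.camera_params(name): a dict with "mtx" (3x3 intrinsics, pixels), "xyz" and "orientation" of the camera in the world. Camera axes: x right, y down, z forward; pixel columns grow to the right and rows downward; lengths in m; the calibration is good to about 2 mm. A picture is of the moment at which its call begins. camera_params takes no time and is no camera call.
- bot.close_job(): hands the job in; it is judged then, once.
The state is a dict: "time": time; "qpos": joint angles; "joint_vel": joint speeds; "tau": joint torques, N m; "ee_pos": TCP position; "orientation": TCP orientation; "force": force on the tool from outside, world axes, zero at the start; "wrist_torque": the same for the moment, N m; "opening": opening from 0.0 (shut) to 1.0 (fully open); "grip_force": force on a finger pad.
Only numpy, scipy, OpenCV 4.12 (cv2) and the standard library are available. Lean on these libraries where they do the work, as an engineer would, in place of code of your own. Each camera call takes 0.05 s, during which the arm holds its last target. There are 200 camera calls.

### The job

Lock the dial for transport. First wind the brass crank anticlockwise (seen from above) until it stops, then lay the U-bolt flat between the dark guide rails with its legs towards the blue bracket, short of its holes, and let go of it. Then push it fully home, so that its legs pass either side of the crank pin and through both bracket holes, and swing the steel keeper bar shut behind it; leave the valve, knob, wooden carrier and spring clamp where they are.

Things in the scene. Friction and masses are not known exactly. Their poses are not given: they have to be found in the camera images.
- chassis: fixed green-painted chassis, 215 x 230 x 45 mm high (x -115 to +100, y -95 to +135 in its frame); deck 45 mm above the bench. Origin at bench height, straight under the crank pin's locked place; z up, +x = the direction the U-bolt is pushed, away from the robot within 0.28 rad. Holds a white drum dial (radius 29, 44 high, gear radius 39, centre x 44, y 95 mm), geared to the crank.
- bracket (a point): on the deck midway between the two holes of the blue upright bracket, on its robot-side face (chassis x = 22, y = 0, z = 45 mm). Bracket 88 mm wide, 26 high, 6 thick; holes at its foot, centred at chassis y = +28 and -28 mm, 13 wide and 13 high from the deck up.
- guide (a point): deck point between the two dark guide rails, at chassis x = -78, y = 0, z = 45 mm. Rails run along x from -112 to +22 mm, 10 high; inner faces at y = +34 and -34 mm, chamfered outward above 5 mm height to 39 mm at the top, so a U-bolt let down up to 5 mm off slides in. The +y rail has a gap from x = -70 to -40 for the crank pin to pass.
- crank (a joint): brass crank angle a, rad: 0 = wound anticlockwise seen from above to its stop (locked place), grows clockwise to 1.9; starts at 0.7 to 1.5. Spindle at chassis x 0, y 60 mm; its pin at (-60 sin a, 60 - 60 cos a) mm. About 0.08 N m of friction; stays where left.
- crank_pin (a point): centre of the top of the crank's upright brass pin, 14 mm diameter, top 46 mm above the deck, foot 2 mm above it. The crank arm, 12 mm wide, joins pin and spindle 22 to 28 mm above the deck (overhanging the pin axis by 7 mm): 18 mm of the pin are free above it. The U-bolt's legs slide under the arm.
- ubolt: loose flat-lying U-bolt, 8 mm round steel, 0.08 to 0.15 kg. Origin under the middle of its bow (bow along y), at the underside; legs along +x, 56 mm between centres, ends 66 mm from the origin. Upright red tab on the bow: x -9 to +1, 36 wide in y, 28 high. Starts on the bench beside the chassis, legs within 0.5 rad of world +x. Home, the bow touches the pin: origin at chassis x -11, y 0.
- leg_left (a point): end of the U-bolt's leg at +28 mm in its y, on the leg's centre line
- leg_right (a point): end of the U-bolt's leg at -28 mm in its y, on the leg's centre line
- keeper (a joint): steel keeper bar angle k, rad: 0 = bar along chassis -x beside the guide; grows clockwise seen from above to its stop at 1.57, across the guide just behind the home U-bolt's tab (4 mm play). Starts open, -0.3 to 0. Pivot at chassis x -28.5, y -62 mm; bar 8 wide, 74 long from the pivot, 13 to 20 mm above the deck; friction 0.06 N m, stays where left.
- keeper_knob (a point): centre of the top of the keeper's black upright knob, 12 mm diameter, 66 mm from the pivot at (-28.5 - 66 cos k, -62 + 66 sin k) in the chassis frame; it stands on the bar from 20 to 46 mm above the deck.
- valve: amber glass valve with silver top and black base, standing, 32 mm diameter, 60 mm high; origin at its foot; leave alone
- knob: black tuning knob, 44 mm diameter, 20 mm high; origin at its underside; leave alone
- carrier: dark mahogany pointer carrier lying down, 85 x 30 x 24 mm; origin at its underside; it lies at the other side of the chassis from the U-bolt; leave alone
- clamp: steel spring clamp with orange grips lying flat, about 100 x 50 x 22 mm; origin at its underside; leave alone
There are look-alikes about, which are no part of the job. What is shaped like the ubolt but green is not meant.

How it is judged:
On the way, in this order (a step that is already met when the one before it is completed fails the run):
1. the crank is wound anticlockwise to its stop (within 0.1 rad) (value of joint crank below 0.1 rad), for 0.2 s.
2. the U-bolt lies flat between the guide rails, legs towards the bracket and short of its holes, at rest and not touched by the fingers (z of ubolt in the frame of chassis between 0.042 and 0.048 m and angle between the x axis of ubolt and the x axis of chassis, either way round below 0.09 rad and angle between ubolt's own z axis and vertical below 0.09 rad and x of ubolt in the frame of chassis between -0.115 and -0.045 m and y of leg_left in the frame of chassis between 0.022 and 0.034 m and y of leg_right in the frame of chassis between -0.034 and -0.022 m and x of leg_left in the frame of chassis above -0.06 m and contact force between ubolt and the fingers below 0.1 N and linear speed of ubolt below 0.02 m/s), for 0.2 s.
3. the U-bolt is home: both legs through the holes, around the crank pin, within about 5 mm of fully in (z of ubolt in the frame of chassis between 0.042 and 0.048 m and angle between the x axis of ubolt and the x axis of chassis, either way round below 0.09 rad and angle between ubolt's own z axis and vertical below 0.09 rad and x of ubolt in the frame of chassis above -0.0165 m and x of each of leg_left, leg_right in the frame of chassis above 0.046 m and y of leg_left in the frame of chassis between 0.022 and 0.034 m and y of leg_right in the frame of chassis between -0.034 and -0.022 m and z of leg_left in the frame of chassis between 0.045 and 0.056 m and z of leg_right in the frame of chassis between 0.045 and 0.056 m), for 0.1 s.
4. the keeper bar is swung shut behind it (value of joint keeper above 1.45 rad), for 0.2 s.
At the end, for the whole second after the job is handed in: Crank within 0.12 rad of its stop; U-bolt at rest, flat on the deck (3 mm, 0.09 rad) around the pin, legs through both holes, ends at least 46 mm past the pin axis and origin at most 16.5 mm behind it (fully home 11 mm); keeper above 1.45 rad; bystanders within 20 mm of their start (all of step 3 and value of joint crank below 0.12 rad and value of joint keeper above 1.45 rad and linear speed of ubolt below 0.02 m/s); the robot touches nothing.
It fails at once if the valve is moved by more than 20 mm (distance of valve from where it was at the start of the episode above 0.02 m).
It fails at once if the knob is moved by more than 20 mm (distance of knob from where it was at the start of the episode above 0.02 m).
It fails at once if the carrier is moved by more than 20 mm (distance of carrier from where it was at the start of the episode above 0.02 m).
It fails at once if the clamp is moved by more than 20 mm (distance of clamp from where it was at the start of the episode above 0.02 m).
It fails at once if the valve is tipped (angle between valve's own z axis and vertical above 0.4 rad).
It also fails if it takes over 72 s, if anything falls off the work surface, if the arm or the gripper's body presses on something with over 40 N, if the wrist force passes 120 N, or if a joint passes its speed limit or range.

## Working session

There is one attempt and no reset: what is moved stays moved. The work goes in short steps, Python scripts to look and compute and a shell command to move; the robot and the scene stay as the last step left them, time stands still between calls to the robot, and variables do not carry over. Pictures are saved under pics/ and viewed, at most 10 in all, crops included, and the job is handed in when it is done.

```bash
mkdir -p pics; ls
python3 - <<'E'
from rig import bot
import cv2
for n in("top","side"):
    cv2.imwrite(f"pics/{n}0.png",bot.snapshot(n)); print(n,bot.camera_params(n))
s=bot.read_state();print(s);print(bot.tip_reach)
E
```

```text
pics
top {'mtx': array([[555.75496335,   0.        , 322.11969391],
       [  0.        , 555.75496335, 244.60208274],
       [  0.        ,   0.        ,   1.        ]]), 'xyz': array([ 0.35500483, -0.02353852,  1.30380175]), 'orientation': array([[ 0.01430201, -0.98995916,  0.14062825],
       [-0.99981407, -0.01233952,  0.01481729],
       [-0.01293323, -0.14081402, -0.98995159]])}
side {'mtx': array([[602.85735684,   0.        , 328.69899817],
       [  0.        , 602.85735684, 245.74565841],
       [  0.        ,   0.        ,   1.        ]]), 'xyz': array([ 0.22861484, -0.89730884,  0.8758694 ]), 'orientation': array([[ 0.94794861, -0.19389386,  0.25258387],
       [-0.31798534, -0.61802201,  0.71898131],
       [ 0.01669633, -0.76187529, -0.64750851]])}
{'time': 0.1, 'qpos': array([-1.29698909e+00,  3.42655595e-01,  1.52490251e+00,  1.95371116e-05,
        1.27542624e+00, -1.45984816e-01]), 'joint_vel': array([-6.97724321e-04, -9.03635976e-04, -2.47194233e-03, -2.64306854e-05,
       -2.98104640e-03, -1.20787553e-03]), 'tau': array([ 1.97006746e-03, -4.32002413e+01, -2.44696105e+01,  7.18766288e-02,
        5.26052120e-02, -5.21316963e-05]), 'ee_pos': array([ 0.21391159, -0.47905998,  0.23411977]), 'orientation': array([[ 9.13176076e-01,  4.07565118e-01, -3.58318344e-04],
       [ 4.07565216e-01, -9.13175112e-01,  1.34490783e-03],
       [ 2.20930124e-04, -1.37417575e-03, -9.99999031e-01]]), 'force': array([-0.99258601,  0.23124153, -0.67027796]), 'wrist_torque': array([-0.0238737 ,  0.07572422,  0.0058395 ]), 'grip_force': 0.0, 'opening': 1.0007584494311814}
0.008
```

View pics/top0.png

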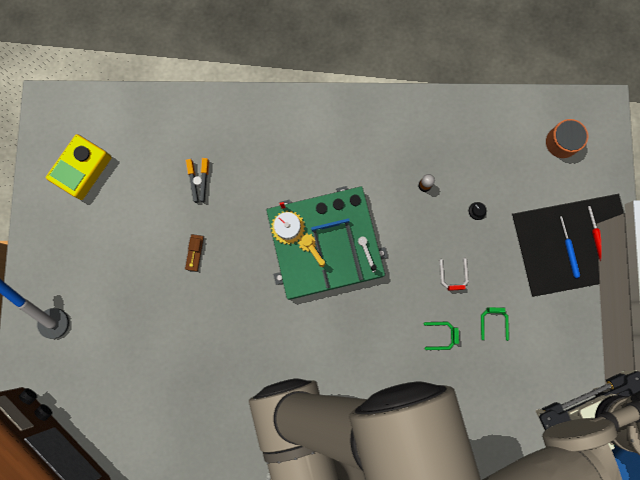

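View pics/side0.png

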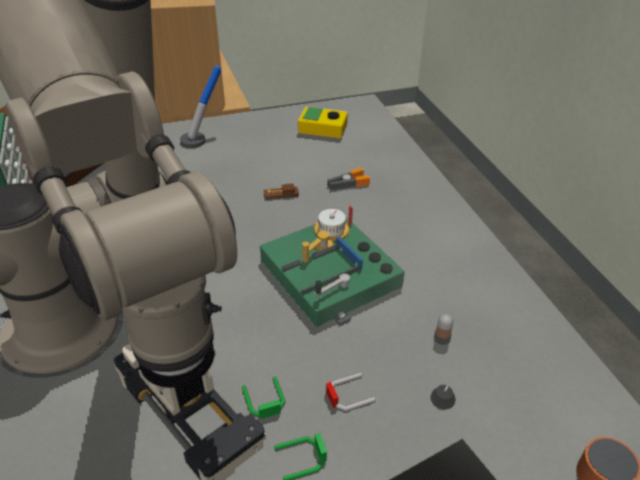

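Top view: the steel U-bolt with the red tab is at (455,275). The look-alikes are green U shapes at (442,335) and (495,324). The chassis centre is near (328,245), the valve at (427,183), the knob at (477,211), the carrier at (195,253) and the clamp at (198,180). By the description I choose the red-tabbed one, and I'll check it in a close crop.

Run:
```python
import cv2,numpy as np
im=cv2.imread("pics/top0.png")
a=cv2.resize(im[180:310,260:395],None,fx=4.4,fy=4.4,interpolation=cv2.INTER_CUBIC)
b=cv2.resize(im[250:300,430:480],None,fx=4,fy=4,interpolation=cv2.INTER_CUBIC)
c=np.zeros((a.shape[0],800,3),np.uint8);c[:,:a.shape[1]]=a;c[:200,600:800]=b
cv2.imwrite("pics/crop0.png",c);print(c.shape)
```

```text
(572, 800, 3)
```

View pics/crop0.png

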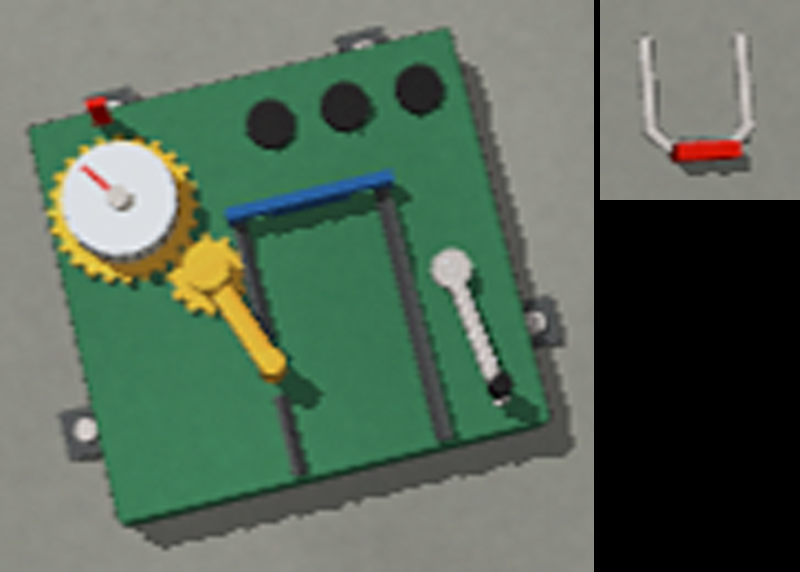

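The crop confirms steel legs pointing up (world +x) and a red tab. The deck corners are at crop (30,127), (450,28), (550,420) and (125,522), the crank pin top is near (273,370), and the keeper knob is near (500,383).

```bash
cat > h.py <<'E'
import numpy as np
from scipy.optimize import least_squares
from rig import bot
def px(n,p,z):
    c=bot.camera_params(n);d=c["orientation"]@np.linalg.solve(c["mtx"],[p[0],p[1],1.]);o=c["xyz"]
    return (o+d*(z-o[2])/d[2])[:2]
def proj(n,P):
    c=bot.camera_params(n);q=c["mtx"]@(c["orientation"].T@(np.asarray(P,float)-c["xyz"]));return q[:2]/q[2]
def R(t): return np.array([[np.cos(t),-np.sin(t)],[np.sin(t),np.cos(t)]])
def fit(n,pts,x0=(.5,0,0)):
    "pts: [(pixel,(lx,ly,z))] -> x,y,theta"
    f=lambda v:np.ravel([proj(n,[*(v[:2]+R(v[2])@np.array(l[:2])),l[2]])-np.array(p) for p,l in pts])
    r=least_squares(f,x0);return r.x,np.round(r.fun.reshape(-1,2),1)
E
python3 - <<'E'
from h import *
A=lambda x,y:(260+x/4.4-.4,180+y/4.4-.4)
B=lambda x,y:(430+(x-600)/4-.4,250+y/4-.4)
C,r=fit("top",[(A(30,127),(.1,.135,.045)),(A(450,28),(.1,-.095,.045)),(A(550,420),(-.115,-.095,.045)),(A(125,522),(-.115,.135,.045))])
print("chassis",C,r.tolist())
U,r=fit("top",[(B(645,37),(.066,.028,.006)),(B(741,34),(.066,-.028,.006)),(B(707,150),(-.004,0,.028)),(B(673,152),(-.004,.018,.028)),(B(741,148),(-.004,-.018,.028))],(.4,-.25,0))
print("ubolt",U,r.tolist())
inv=lambda w:R(C[2]).T@(w-C[:2])
p=inv(px("top",A(273,370),.091));print("pin",p,np.arctan2(-p[0],.06-p[1]))
k=inv(px("top",A(500,383),.091));print("knob",k,np.arctan2(k[1]+.062,-28.5e-3-k[0]))
s=bot.read_state();print(s["ee_pos"])
for n,p in(("valve",(427,183)),("knob",(477,211))):print(n,px("top",p,.03))
for a in(1.2,1.,.8,.6,.4,.2,0):
    print(a,C[:2]+R(C[2])@[-.06*np.sin(a),.06-.06*np.cos(a)])
for x in(-.078,-.011):print(x,C[:2]+R(C[2])@[x,0])
E
```

```text
chassis [ 0.55365912 -0.02912044  0.25102172] [[-0.5, -0.2], [0.6, -0.7], [1.0, 0.0], [-1.1, 0.8]]
ubolt [ 0.44532325 -0.31286577  0.03391888] [[-0.1, -0.5], [-0.2, -0.3], [0.1, 0.3], [0.7, -0.1], [-0.5, 0.6]]
pin [-0.06051852  0.04047095] 1.2586502472794345
knob [-0.09348385 -0.06778316] -0.08875990255388166
[ 0.21391159 -0.47905998  0.23411977]
valve [ 0.68501239 -0.24848752]
knob [ 0.61941277 -0.36372523]
1.2 [ 0.48998624 -0.00595172]
1.0 [ 0.49790204 -0.01494398]
0.8 [ 0.50744653 -0.02218438]
0.6 [ 0.51823922 -0.02738424]
0.4 [ 0.52984982 -0.03033628]
0.2 [ 0.54181546 -0.03092281]
0 [ 0.55365912 -0.02912044]
-0.078 [ 0.4781037  -0.04849515]
-0.011 [ 0.54300387 -0.03185277]
```

```bash
cat >> h.py <<'E'
C=np.array([.55366,-.02912,.25102])
W=lambda x,y:C[:2]+R(C[2])@[x,y]
inv=lambda w:R(C[2]).T@(np.asarray(w)[:2]-C[:2])
def go(x,y,z,yaw):
    "tool shift and az from measured pose"
    s=bot.read_state();M=s["orientation"];d=M.T@(np.array([x,y,z])-s["ee_pos"])
    th=np.arctan2(M[1,0],M[0,0]);dz=(yaw-th+np.pi/2)%np.pi-np.pi/2
    return np.round(d,4).tolist(),round(-dz,3)
def st():
    s=bot.read_state();M=s["orientation"]
    print(round(s["time"],2),"ee",s["ee_pos"].round(4),"yaw",round(np.arctan2(M[1,0],M[0,0]),3),"tilt",M[:2,2].round(4),"chas",inv(s["ee_pos"]).round(4),"F",s["force"].round(1),"open",round(s["opening"]*.0918,4),"g",round(s["grip_force"],1),"q",s["qpos"].round(2))
E
python3 -c "
from h import *
a=1.2587;p=W(-.06*np.sin(a),.06-.06*np.cos(a));print(p,go(*p,.135,1.194))"
```

```text
[ 0.48802073 -0.00302986] ([0.4443, -0.3228, 0.0997], np.float64(-0.774))
```

```bash
python3 -m creep '[[[0.025,-0.018,0.005],[0,0,-0.1],0.07],[[0.06,-0.044,0.014],[0,0,-0.2],0.05],[[0.09,-0.066,0.02],[0,0,-0.3],0.05],[[0.12,-0.088,0.027],[0,0,-0.4],0.05],[[0.15,-0.11,0.034],[0,0,-0.5],0.05],[[0.18,-0.132,0.04],[0,0,-0.6],0.05],[[0.21,-0.154,0.045],[0,0,-0.7],0.05],[[0.24,-0.176,0.05],[0,0,-0.774],0.05],[[0.27,-0.198,0.055],[0,0,-0.774],0.05],[[0.295,-0.216,0.06],[0,0,-0.774],0.05]]' 10; python3 -c "
from h import *
st();print(go(.488,-.003,.135,1.194))"
```

```text
time: 0.93
ee_pos: [0.3958, -0.1596, 0.1744]
orientation: [[0.367, 0.93, -0.0], [0.93, -0.367, 0.0], [0.0, -0.0, -1.0]]
force: [0.7, 0.6, 0.0]
opening: 0.546
grip_force: 0.0
0.93 ee [ 0.3958 -0.1596  0.1744] yaw 1.195 tilt [-0.0003  0.0004] chas [-0.1853 -0.0872] F [0.7 0.6 0. ] open 0.0501 g 0.0 q [-0.56  0.23  1.87  0.    1.04 -0.19]
([0.1795, 0.0282, 0.0394], np.float64(0.001))
```

```bash
python3 -m creep '[[[0.035,0.006,0.008],[0,0,0],0.05],[[0.075,0.012,0.016],[0,0,0],0.05],[[0.11,0.017,0.024],[0,0,0],0.05],[[0.145,0.023,0.032],[0,0,0],0.05],[[0.17,0.027,0.038],[0,0,0],0.05],[[0.18,0.028,0.0395],[0,0,0],0.05],[[0.18,0.028,0.0395],[0,0,0],0.05],[[0.18,0.028,0.0395],[0,0,0],0.05],[[0.18,0.028,0.0395],[0,0,0],0.05],[[0.18,0.028,0.0395],[0,0,0],0.05]]' >/dev/null
python3 - <<'E'
from h import *
import cv2
st()
im=bot.snapshot("top");im2=bot.snapshot("side")
a=cv2.resize(im[180:310,260:395],(400,385),interpolation=cv2.INTER_CUBIC)
b=cv2.resize(im2[200:330,255:390],(400,385),interpolation=cv2.INTER_CUBIC)
cv2.imwrite("pics/c1.png",np.hstack([a,b]))
E
```

```text
1.77 ee [ 0.4873 -0.0062  0.1356] yaw 1.192 tilt [ 0.0003 -0.0004] chas [-0.0586  0.0387] F [0.8 0.5 0.3] open 0.0501 g 0.0 q [-0.17  0.38  1.77 -0.    0.99  0.21]
```

View pics/c1.png

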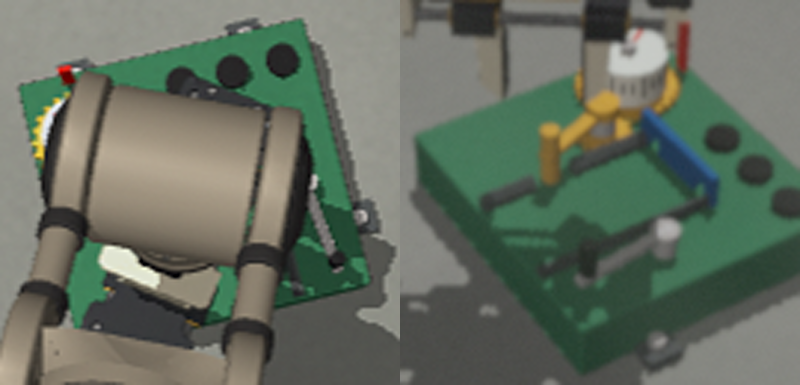

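The side crop shows the crank pin top at (549,127), the two fingers hanging at (490,70) and (597,70), and the keeper knob top at (588,248). The top view is blocked by the wrist.

Run:
```python
from h import *
st()
S=lambda x,y:(255+(x-400)/400*135,200+y/385*130)
p=px("side",S(549,128),.091);print("pin",p,inv(p))
k=px("side",S(588,248),.091);print("knob",k,inv(k))
for n,q in(("bracket R top",(712,183)),("brL",(646,112))):
    w=px("side",S(*q),.071);print(n,w,inv(w))
for x,y in((.022,-.044),(.022,.044)):print(proj("side",[*W(x,y),.071]))
for q in((712,183),(646,112)):print(S(*q))
print(go(.488,-.003,.084,1.194))
```

```text
1.87 ee [ 0.4874 -0.006   0.1356] yaw 1.192 tilt [ 0.0004 -0.0003] chas [-0.0584  0.0388] F [-1.4 -0.6 -0.4] open 0.0501 g 0.0 q [-0.17  0.38  1.77 -0.    0.99  0.21]
pin [ 0.49217824 -0.00419187] [-0.05336294  0.03941846]
knob [ 0.48156568 -0.12413901] [-0.09343683 -0.07413341]
bracket R top [ 0.58718852 -0.0695692 ] [ 0.02243046 -0.04750973]
brL [0.56938909 0.01486784] [0.02616236 0.03870226]
[359.1152419 260.8748832]
[334.97550544 237.1152292 ]
(360.3, 261.7922077922078)
(338.025, 237.8181818181818)
([0.003, -0.0006, 0.0516], np.float64(-0.002))
```

```bash
python3 -m creep '[[[0.002,0,0.015],[0,0,0],0.05],[[0.002,0,0.03],[0,0,0],0.05],[[0.002,0,0.042],[0,0,0],0.05],[[0.002,0,0.051],[0,0,0],0.05],[[0.002,0,0.051],[0,0,0],0.035],[[0.002,0,0.051],[0,0,0],0.02],[[0.002,0,0.051],[0,0,0],0.01],[[0.002,0,0.051],[0,0,0],0.01],[[0.002,0,0.051],[0,0,0],0.01],[[0.002,0,0.051],[0,0,0],0.01]]' 8 >/dev/null
python3 - <<'E'
from h import *
st()
s=bot.read_state();M=s["orientation"][:2,:2]
a0=1.25
P=lambda a:R(C[2])@np.array([-.06*np.sin(a),.06-.06*np.cos(a)])
for a in np.linspace(a0,0,14): print(round(a,2),(M.T@(P(a)-P(a0))).round(4))
E
```

```text
2.7 ee [ 0.4894 -0.0031  0.0849] yaw 1.194 tilt [ 0.0027 -0.0003] chas [-0.0558  0.0412] F [3.2 1.2 0.4] open 0.0149 g 1.6 q [-0.16  0.46  1.82  0.    0.86  0.21]
1.25 [0. 0.]
1.15 [-0.0031  0.0048]
1.06 [-0.0058  0.01  ]
0.96 [-0.0079  0.0153]
0.87 [-0.0096  0.0209]
0.77 [-0.0106  0.0265]
0.67 [-0.0112  0.0323]
0.58 [-0.0112  0.038 ]
0.48 [-0.0106  0.0438]
0.38 [-0.0095  0.0494]
0.29 [-0.0078  0.0549]
0.19 [-0.0056  0.0603]
0.1 [-0.0029  0.0654]
0.0 [0.0002 0.0702]
```

```bash
python3 -m creep '[[[-0.003,0.005,0],[0,0,0],0.01],[[-0.006,0.01,0],[0,0,0],0.01],[[-0.008,0.0155,0],[0,0,0],0.01],[[-0.0095,0.021,0],[0,0,0],0.01],[[-0.0105,0.0265,0],[0,0,0],0.01],[[-0.011,0.032,0],[0,0,0],0.01],[[-0.011,0.038,0],[0,0,0],0.01],[[-0.0105,0.044,0],[0,0,0],0.01],[[-0.0095,0.0495,0],[0,0,0],0.01],[[-0.008,0.055,0],[0,0,0],0.01]]'|tail -4;python3 -m creep '[[[0.002,0.005,0],[0,0,0],0.01],[[0.0045,0.01,0],[0,0,0],0.01],[[0.007,0.0145,0],[0,0,0],0.01],[[0.0085,0.0165,0],[0,0,0],0.01],[[0.0085,0.0165,0],[0,0,0],0.01],[[0.0085,0.0165,0],[0,0,0],0.01],[[0.0085,0.0165,0],[0,0,0],0.01],[[0.0085,0.0165,0],[0,0,0],0.01],[[0.0085,0.0165,0],[0,0,0],0.01],[[0.0085,0.0165,0],[0,0,0],0.01]]'|tail -4; python3 -c "
from h import *
st()"
```

```text
orientation: [[0.368, 0.93, -0.0], [0.93, -0.368, 0.0], [-0.0, -0.0, -1.0]]
force: [-1.9, -0.7, 1.5]
opening: 0.148
grip_force: 8.0
orientation: [[0.368, 0.93, 0.0], [0.93, -0.368, -0.0], [0.0, 0.0, -1.0]]
force: [-0.4, -0.9, -1.5]
opening: 0.15
grip_force: 8.0
4.37 ee [ 0.5552 -0.0288  0.0841] yaw 1.194 tilt [ 0.0005 -0.    ] chas [ 0.0016 -0.0001] F [-0.4 -0.9 -1.5] open 0.0137 g 8.0 q [-0.19  0.56  1.63  0.    0.95  0.19]
```

```bash
python3 -m creep '[[[0.0005,0.001,0],[0,0,0],0.01],[[0.001,0.002,0],[0,0,0],0.01],[[0.0015,0.003,0],[0,0,0],0.01],[[0.002,0.004,0],[0,0,0],0.01],[[0.0025,0.005,0],[0,0,0],0.01],[[0.003,0.006,0],[0,0,0],0.01],[[0.003,0.006,0],[0,0,0],0.01],[[0.003,0.006,0],[0,0,0],0.01],[[0.003,0.006,0],[0,0,0],0.01],[[0.003,0.006,0],[0,0,0],0.01]]'|tail -3; python3 -c "
from h import *
st()"
```

```text
force: [-17.1, -1.4, 8.1]
opening: 0.156
grip_force: 8.0
5.2 ee [ 0.5565 -0.0278  0.0834] yaw 1.194 tilt [-0.0122  0.0011] chas [0.0031 0.0006] F [-17.1  -1.4   8.1] open 0.0143 g 8.0 q [-0.19  0.57  1.62 -0.    0.97  0.19]
```

```bash
python3 -m creep '[[[-0.001,-0.003,0],[0,0,0],0.03],[[-0.001,-0.003,0],[0,0,0],0.04],[[-0.001,-0.003,0],[0,0,0],0.04],[[-0.001,-0.003,-0.02],[0,0,0],0.05],[[-0.001,-0.003,-0.04],[0,0,0],0.05],[[-0.001,-0.003,-0.06],[0,0,0],0.05],[[-0.031,-0.003,-0.06],[0,0,0],0.05],[[-0.065,-0.003,-0.06],[0,0,0],0.05],[[-0.1,-0.003,-0.06],[0,0,-0.1],0.05],[[-0.135,-0.003,-0.06],[0,0,-0.2],0.05]]'|tail -3
python3 - <<'E'
from h import *
st();print(go(.4413,-.313,.08,1.605))
U=np.array([.4453,-.3129]);
for l in((.066,.028,.006),(.066,-.028,.006),(-.004,0,.028)):print(proj("side",[*(U+R(.034)@l[:2]),l[2]]))
import cv2
im=bot.snapshot("side")
a=cv2.resize(im[200:330,255:390],(400,385),interpolation=cv2.INTER_CUBIC)
b=cv2.resize(im[350:450,310:414],(400,385),interpolation=cv2.INTER_CUBIC)
cv2.imwrite("pics/c2.png",np.hstack([a,b]))
E
```

```text
force: [0.0, -1.2, 0.5]
opening: 0.546
grip_force: 0.0
6.03 ee [ 0.5096 -0.1539  0.1448] yaw 1.399 tilt [ 0.0023 -0.0008] chas [-0.0737 -0.1099] F [ 0.  -1.2  0.5] open 0.0501 g 0.0 q [-0.44  0.44  1.64  0.    1.06 -0.27]
([-0.1684, -0.0403, 0.0647], np.float64(-0.206))
[360.66115181 373.59414861]
[373.28728115 398.40038187]
[329.68348605 389.34995143]
```

View pics/c2.png

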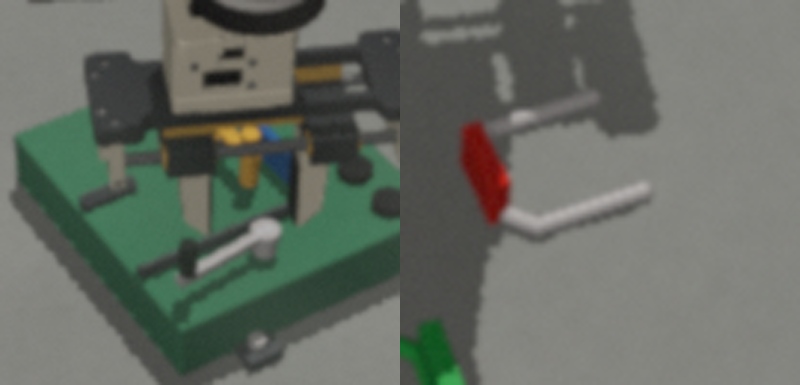

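The side crop shows the crank at the lock, its pin in front of the bracket. The U-bolt's leg ends at (597,97) and (648,188) match my estimate to 2 mm, so I go to grasp the tab.

```bash
python3 -m creep '[[[-0.035,-0.008,0],[0,0,-0.05],0.05],[[-0.07,-0.016,0],[0,0,-0.1],0.05],[[-0.105,-0.024,0.01],[0,0,-0.15],0.05],[[-0.14,-0.032,0.03],[0,0,-0.206],0.05],[[-0.16,-0.038,0.05],[0,0,-0.206],0.05],[[-0.1685,-0.0403,0.065],[0,0,-0.206],0.05],[[-0.1685,-0.0403,0.065],[0,0,-0.206],0.05],[[-0.1685,-0.0403,0.065],[0,0,-0.206],0.05],[[-0.1685,-0.0403,0.065],[0,0,-0.206],0.05],[[-0.1685,-0.0403,0.065],[0,0,-0.206],0.05]]'|tail -3
python3 - <<'E'
from h import *
st();print(go(.4413,-.313,.019,1.605))
E
```

```text
force: [0.2, 0.1, 0.5]
opening: 0.544
grip_force: 0.0
6.92 ee [ 0.4412 -0.3111  0.0805] yaw 1.601 tilt [ 0.0019 -0.0016] chas [-0.179  -0.2452] F [0.2 0.1 0.5] open 0.05 g 0.0 q [-0.76  0.54  1.68  0.    0.92 -0.79]
([-0.0018, -0.0001, 0.0615], np.float64(-0.004))
```

```bash
python3 -m creep '[[[-0.0015,0,0.02],[0,0,0],0.05],[[-0.0015,0,0.04],[0,0,0],0.05],[[-0.0015,0,0.055],[0,0,0],0.05],[[-0.0015,0,0.0615],[0,0,0],0.05],[[-0.0015,0,0.0615],[0,0,0],0.03],[[-0.0015,0,0.0615],[0,0,0],0.015],[[-0.0015,0,0.0615],[0,0,0],0.005],[[-0.0015,0,0.0615],[0,0,0],0.005],[[-0.0015,0,0.0615],[0,0,0],0.005],[[-0.0015,0,0.0615],[0,0,0],0.005]]' 25|tail -3;  python3 -m creep '[[[0,0,-0.02],[0,0,0],0.005],[[0,0,-0.05],[0,0,0],0.005],[[0,0,-0.08],[0,0,0],0.005],[[0,0,-0.11],[0,0,0],0.005],[[0,0,-0.12],[0,0,0],0.005],[[0,0,-0.12],[0,0,0],0.005],[[0,0,-0.12],[0,0,0],0.005],[[0,0,-0.12],[0,0,0],0.005],[[0,0,-0.12],[0,0,0],0.005],[[0,0,-0.12],[0,0,0],0.005]]'|tail -3
python3 - <<'E'
from h import *
import cv2
st()
i=bot.snapshot("side");a=bot.snapshot("top")
s=bot.read_state();u=proj("side",s["ee_pos"]).astype(int);t=proj("top",s["ee_pos"]).astype(int);print(u,t)
f=lambda m,c:cv2.resize(m[c[1]-60:c[1]+60,c[0]-60:c[0]+60],(400,400),interpolation=cv2.INTER_CUBIC)
cv2.imwrite("pics/c3.png",np.hstack([f(a,t),f(i,u)]))
E
```

```text
force: [2.0, -0.2, 0.9]
opening: 0.16
grip_force: 0.4
force: [0.1, -0.0, -1.6]
opening: 0.108
grip_force: 25.0
8.58 ee [ 0.4393 -0.3125  0.1361] yaw 1.6 tilt [-0.0023  0.0021] chas [-0.1811 -0.2461] F [ 0.1 -0.  -1.6] open 0.0099 g 25.0 q [-0.76  0.47  1.62 -0.    1.05 -0.79]
[329 347] [468 284]
```

View pics/c3.png

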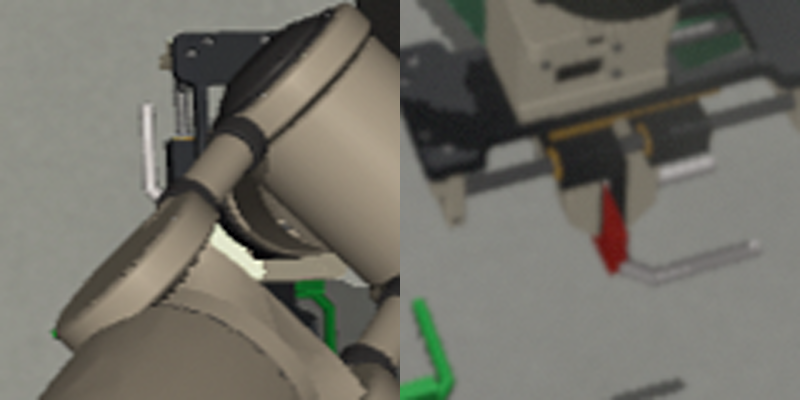

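Gripped on the tab. Leg ends are at (755,245) and (713,163) in the side crop, and the left leg end is at (148,105) in the top crop. I'll fit how it sits in the grip.

Run:
```python
from h import *
from scipy.spatial.transform import Rotation as Ro
s=bot.read_state();e=s["ee_pos"]
S=lambda x,y:np.array((269+(x-400)*.3,287+y*.3));T=lambda x,y:np.array((408+x*.3,224+y*.3))
obs=[("side",S(757,245),(.066,-.028,.004)),("side",S(713,161),(.066,.028,.004)),("side",S(655,278),(.012,-.028,.004)),("top",T(148,104),(.066,.028,.004)),("side",S(612,272),(-.009,-.018,0.004)),("side",S(605,185),(-.004,-.018,.028))]
yaw=1.6-np.pi/2
def f(v):
    dy,dz,p,r=v;M=Ro.from_euler("ZYX",[yaw,p,r]).as_matrix()
    o=e+Ro.from_euler("Z",yaw).apply([0,dy,dz])
    return np.ravel([proj(n,o+M@(np.array(l)-[-.004,0,.019]))-q for n,q,l in obs])
r=least_squares(f,[0,0,0,0]);print(r.x.round(4),r.fun.reshape(-1,2).round(1).tolist())
```

```text
[-0.0003 -0.0031  0.0921 -0.1962] [[0.7, -2.2], [-0.3, 2.8], [0.0, -5.1], [-0.6, -0.6], [-1.9, -4.4], [3.7, 8.8]]
```

Run:
```python
from h import *
from scipy.spatial.transform import Rotation as Ro
s=bot.read_state();e=s["ee_pos"]
S=lambda x,y:np.array((269+(x-400)*.3,287+y*.3));T=lambda x,y:np.array((408+x*.3,224+y*.3))
obs=[("side",S(757,245),(.066,-.028,.004)),("side",S(713,161),(.066,.028,.004)),("top",T(148,104),(.066,.028,.004))]
def f(v,fp=None):
    dy,dz,r,ya=v;M=Ro.from_euler("ZYX",[1.6-np.pi/2+ya,0,r]).as_matrix()
    o=e+Ro.from_euler("Z",1.6-np.pi/2).apply([0,dy,dz])
    return np.ravel([proj(n,o+M@(np.array(l)-[-.004,0,.019]))-q for n,q,l in obs])
r=least_squares(f,[0,0,0,0]);print(r.x.round(4),r.fun.reshape(-1,2).round(1).tolist())
print(f([0,0,0,0]).reshape(-1,2).round(1).tolist(),f([0,-.006,0,0]).reshape(-1,2).round(1).tolist())
```

```text
[-0.0057 -0.0106  0.0428  0.0445] [[1.5, 0.3], [-0.1, -0.1], [-0.9, -1.3]]
[[0.8, -5.2], [0.5, -5.0], [-0.9, -2.4]] [[0.6, -2.8], [0.3, -2.6], [-1.5, -2.1]]
```

Run:
```python
from h import *
p=W(-.080,-.001);print(p,go(*p,.14,1.822))
```

```text
[ 0.47641563 -0.04996003] ([0.2616, 0.0444, -0.0031], np.float64(-0.222))
```

```bash
python3 -m creep '[[[0.015,0.003,-0.008],[0,0,-0.03],0.005],[[0.04,0.007,-0.01],[0,0,-0.06],0.005],[[0.07,0.012,-0.01],[0,0,-0.09],0.005],[[0.1,0.017,-0.01],[0,0,-0.12],0.005],[[0.13,0.022,-0.01],[0,0,-0.15],0.005],[[0.16,0.027,-0.01],[0,0,-0.18],0.005],[[0.19,0.032,-0.01],[0,0,-0.21],0.005],[[0.22,0.037,-0.01],[0,0,-0.222],0.005],[[0.245,0.042,-0.008],[0,0,-0.222],0.005],[[0.26,0.044,-0.003],[0,0,-0.222],0.005]]'|tail -3; python3 -m creep '[[[0,0,0],[0,0,0],0.005],[[0,0,0.015],[0,0,0],0.005],[[0,0,0.03],[0,0,0],0.005],[[0,0,0.04],[0,0,0],0.005],[[0,0,0.045],[0,0,0],0.005],[[0,0,0.045],[0,0,0],0.005],[[0,0,0.045],[0,0,0],0.005],[[0,0,0.045],[0,0,0],0.005],[[0,0,0.045],[0,0,0],0.005],[[0,0,0.045],[0,0,0],0.005]]'|tail -3;python3 - <<'E'
from h import *
import cv2
st();print(go(*W(-.08,-.001),.085,1.822))
i=bot.snapshot("side");a=bot.snapshot("top")
b=cv2.resize(i[200:330,255:390],(415,400),interpolation=cv2.INTER_CUBIC)
c=cv2.resize(a[180:310,260:385],(385,400),interpolation=cv2.INTER_CUBIC)
cv2.imwrite("pics/c4.png",np.hstack([b,c]))
E
```

```text
force: [-0.4, 0.1, -0.8]
opening: 0.1
grip_force: 25.0
force: [0.0, 0.3, -1.7]
opening: 0.107
grip_force: 25.0
10.35 ee [ 0.4767 -0.052   0.0963] yaw 1.822 tilt [ 0.0012 -0.0004] chas [-0.0802 -0.0031] F [ 0.   0.3 -1.7] open 0.0099 g 25.0 q [-0.27  0.43  1.83 -0.    0.88 -0.52]
([0.0021, 0.0002, 0.0113], np.float64(-0.0))
```

View pics/c4.png

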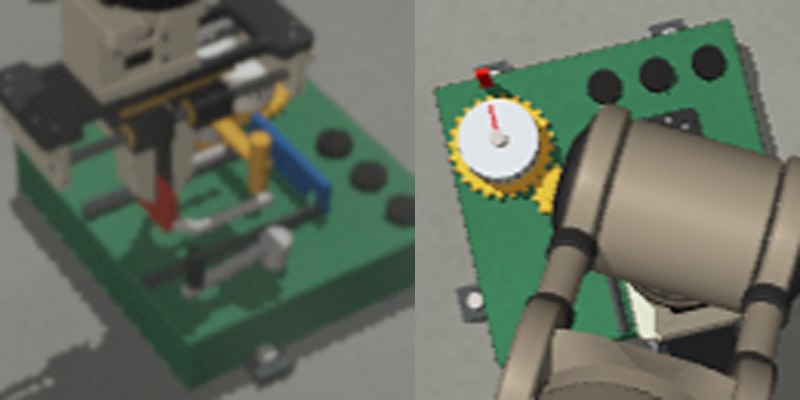

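The side crop shows the U-bolt held level over the guide, right leg end at (265,198), between the rails and behind the crank pin at (259,135).

Run:
```python
from h import *
S=lambda x,y:(255+x*135/415,200+y*.325)
for z in(.068,.073,.078):print(z,"legR",inv(px("side",S(267,198),z)).round(4))
for n,q,z in(("rail R near",(147,282),.055),("bracket R top",(327,186),.071),("bracket R foot",(325,213),.045),("pin",(259,136),.091),("corner",(192,352),.045),("cornerL",(17,142),.045)):print(n,inv(px("side",S(*q),z)).round(4))
print(inv(bot.read_state()["ee_pos"]))
```

```text
0.068 legR [-0.0113 -0.0316]
0.073 legR [-0.0145 -0.0361]
0.078 legR [-0.0177 -0.0406]
rail R near [-0.1106 -0.0453]
bracket R top [ 0.0266 -0.0453]
bracket R foot [ 0.0279 -0.0435]
pin [0.0033 0.0007]
corner [-0.1134 -0.1029]
cornerL [-0.111  0.128]
[-0.080314  -0.0029452]
```

```bash
python3 -m creep '[[[0.003,0,0.004],[0,0,0],0.005],[[0.003,0,0.008],[0,0,0],0.005],[[0.003,0,0.011],[0,0,0],0.005],[[0.003,0,0.014],[0,0,0],0.005],[[0.003,0,0.016],[0,0,0],0.005],[[0.003,0,0.018],[0,0,0],0.005],[[0.003,0,0.019],[0,0,0],0.005],[[0.003,0,0.02],[0,0,0],0.005],[[0.003,0,0.02],[0,0,0],0.005],[[0.003,0,0.02],[0,0,0],0.005]]'>/dev/null; python3 -c "
from h import *
st()"; python3 -m creep '[[[0,0,0.0005],[0,0,0],0.005],[[0,0,0.001],[0,0,0],0.005],[[0,0,0.0015],[0,0,0],0.005],[[0,0,0.002],[0,0,0],0.005],[[0,0,0.0025],[0,0,0],0.005],[[0,0,0.003],[0,0,0],0.005],[[0,0,0.003],[0,0,0],0.005],[[0,0,0.003],[0,0,0],0.005],[[0,0,0.003],[0,0,0],0.005],[[0,0,0.003],[0,0,0],0.005]]'>/dev/null; python3 -c "
from h import *
st()"
```

```text
11.28 ee [ 0.4755 -0.0487  0.0756] yaw 1.822 tilt [-0.0004  0.0002] chas [-0.0806  0.0004] F [-1.2  2.7 -1. ] open 0.0092 g 25.0 q [-0.26  0.46  1.86  0.    0.83 -0.51]
12.12 ee [ 0.4756 -0.0486  0.0739] yaw 1.822 tilt [0.0005 0.0001] chas [-0.0805  0.0005] F [-5.4  5.3 13.5] open 0.0094 g 25.0 q [-0.26  0.46  1.86  0.    0.82 -0.51]
```

```bash
python3 -m creep '[[[0.0005,0,0],[0,0,0],0.005],[[0.001,0,0],[0,0,0],0.005],[[0.0015,0,0],[0,0,0],0.005],[[0.002,0,0],[0,0,0],0.005],[[0.002,0,0],[0,0,0],0.005],[[0.002,0,0],[0,0,0],0.005],[[0.002,0,0],[0,0,0],0.005],[[0.002,0,0],[0,0,0],0.005],[[0.002,0,0],[0,0,0],0.005],[[0.002,0,0],[0,0,0],0.005]]'>/dev/null; python3 -c "
from h import *
st()
import cv2
i=bot.snapshot('side')
cv2.imwrite('pics/c5.png',cv2.resize(i[210:320,265:385],(655,600),interpolation=cv2.INTER_CUBIC))"
```

```text
12.95 ee [ 0.4757 -0.0482  0.0739] yaw 1.822 tilt [ 0.0019 -0.0023] chas [-0.0802  0.0008] F [-4.2 -2.2 10.2] open 0.0096 g 25.0 q [-0.26  0.46  1.86 -0.    0.82 -0.51]
```

View pics/c5.png

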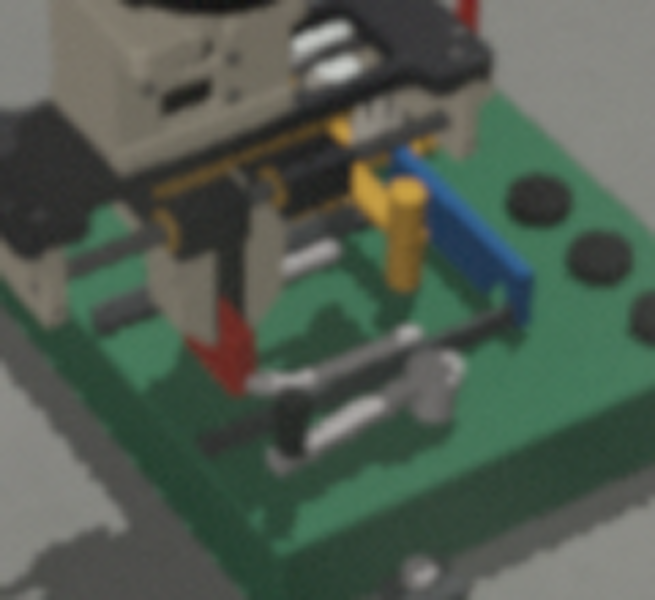

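The crop shows the right leg lying along the right rail (leg end at (410,335)), with the tab upright in the fingers. It appears to sit in the guide, so I release.

```bash
python3 -m creep '[[[-0.001,0,0],[0,0,0],0.012],[[-0.001,0,0],[0,0,0],0.02],[[-0.001,0,0],[0,0,0],0.03],[[-0.001,0,0],[0,0,0],0.04],[[-0.001,0,0],[0,0,0],0.04],[[-0.001,0,-0.01],[0,0,0],0.04],[[-0.001,0,-0.025],[0,0,0],0.04],[[-0.001,0,-0.05],[0,0,0],0.04],[[-0.001,0,-0.07],[0,0,0],0.04],[[-0.001,0,-0.07],[0,0,0],0.04]]'>/dev/null; python3 -m creep '[[[0,-0.02,0],[0,0,0],0.04],[[0,-0.05,0],[0,0,0],0.02],[[0,-0.07,0],[0,0,0],0.0],[[0,-0.07,0],[0,0,0.12],0],[[0,-0.07,0],[0,0,0.24],0],[[0,-0.07,0],[0,0,0.36],0],[[0,-0.07,0],[0,0,0.48],0],[[0,-0.07,0],[0,0,0.6],0],[[0,-0.07,0],[0,0,0.72],0],[[0,-0.07,0],[0,0,0.84],0]]'>/dev/null;python3 -c "
from h import *
st()
import cv2
a=bot.snapshot('top');i=bot.snapshot('side')
b=cv2.resize(i[210:320,265:385],(436,400),interpolation=cv2.INTER_CUBIC)
c=cv2.resize(a[200:310,280:380],(364,400),interpolation=cv2.INTER_CUBIC)
cv2.imwrite('pics/c6.png',np.hstack([b,c]))"
```

```text
14.67 ee [ 0.4073 -0.0652  0.1421] yaw 0.976 tilt [-0.0008  0.0001] chas [-0.1507  0.0014] F [-0.8 -0.   0.3] open 0.0006 g 0.0 q [-0.35  0.25  1.95 -0.    0.94  0.25]
```

View pics/c6.png

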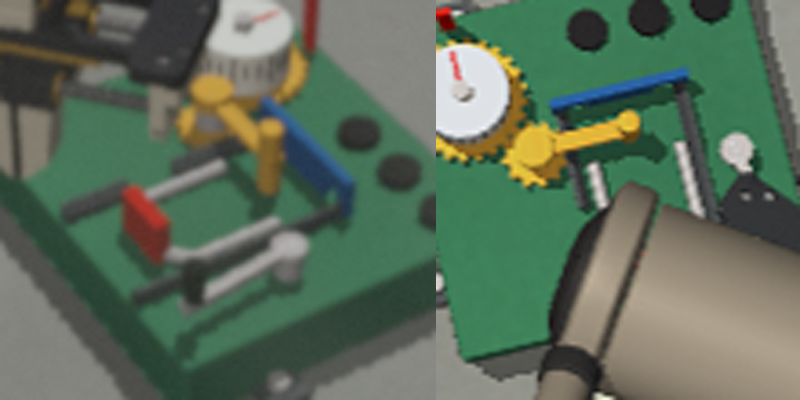

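The U-bolt lies flat in the guide, tab at (145,225) in the side crop. In the top crop its leg ends at (595,165) and (681,143) sit either side of the pin line. Next I push it from behind with closed fingers.

```bash
python3 -m creep '[[[0,0,0],[0,0,0.12],0],[[0,0,0],[0,0,0.24],0],[[0,0,0],[0,0,0.36],0],[[0,0,0],[0,0,0.48],0],[[0,0,0],[0,0,0.6],0],[[0,0,0],[0,0,0.725],0],[[0,0,0],[0,0,0.725],0],[[0,0,0],[0,0,0.725],0],[[0,0,0],[0,0,0.725],0],[[0,0,0],[0,0,0.725],0]]'>/dev/null; python3 -c "
from h import *
st();print(go(*W(-.118,0),.059,.251))"
```

```text
15.6 ee [ 0.4075 -0.0653  0.1426] yaw 0.26 tilt [-0.0002 -0.    ] chas [-0.1506  0.0012] F [-0.5  0.2 -0.4] open 0.0006 g 0.0 q [-0.35  0.25  1.95 -0.    0.94  0.97]
([0.0326, 0.0016, 0.0836], np.float64(0.009))
```

```bash
python3 -m creep '[[[0.015,0.001,0.02],[0,0,0.009],0],[[0.025,0.0015,0.045],[0,0,0.009],0],[[0.0325,0.0015,0.07],[0,0,0.009],0],[[0.0325,0.0015,0.0835],[0,0,0.009],0],[[0.0325,0.0015,0.0835],[0,0,0.009],0],[[0.036,0.0015,0.0835],[0,0,0.009],0],[[0.04,0.0015,0.0835],[0,0,0.009],0],[[0.044,0.0015,0.0835],[0,0,0.009],0],[[0.048,0.0015,0.0835],[0,0,0.009],0],[[0.052,0.0015,0.0835],[0,0,0.009],0]]'>/dev/null; python3 -c "
from h import *
st()"; python3 -m creep '[[[0.004,0,0],[0,0,0],0],[[0.008,0,0],[0,0,0],0],[[0.012,0,0],[0,0,0],0],[[0.016,0,0],[0,0,0],0],[[0.02,0,0],[0,0,0],0],[[0.024,0,0],[0,0,0],0],[[0.028,0,0],[0,0,0],0],[[0.032,0,0],[0,0,0],0],[[0.036,0,0],[0,0,0],0],[[0.04,0,0],[0,0,0],0]]'>/dev/null; python3 -c "
from h import *
st()"
```

```text
16.43 ee [ 0.4593 -0.0536  0.0601] yaw 0.248 tilt [ 0.0019 -0.0006] chas [-0.0975 -0.0003] F [ 0.3  0.2 -0. ] open 0.0007 g 0.0 q [-0.28  0.46  1.91 -0.    0.76  1.04]
17.27 ee [ 0.4974 -0.0437  0.0592] yaw 0.248 tilt [-0.     -0.0001] chas [-0.0581 -0.0001] F [ 0.1 -1.9  1.1] open 0.0005 g 0.5 q [-0.24  0.51  1.81 -0.    0.81  1.08]
```

```bash
python3 -m creep '[[[0.003,0,0],[0,0,0],0],[[0.006,0,0],[0,0,0],0],[[0.009,0,0],[0,0,0],0],[[0.012,0,0],[0,0,0],0],[[0.015,0,0],[0,0,0],0],[[0.018,0,0],[0,0,0],0],[[0.02,0,0],[0,0,0],0],[[0.022,0,0],[0,0,0],0],[[0.023,0,0],[0,0,0],0],[[0.024,0,0],[0,0,0],0]]'>/dev/null; python3 -c "
from h import *
st()"; python3 -m creep '[[[0.001,0,0],[0,0,0],0],[[0.002,0,0],[0,0,0],0],[[0.003,0,0],[0,0,0],0],[[0.004,0,0],[0,0,0],0],[[0.005,0,0],[0,0,0],0],[[0.006,0,0],[0,0,0],0],[[0.006,0,0],[0,0,0],0],[[0.006,0,0],[0,0,0],0],[[0.006,0,0],[0,0,0],0],[[0.006,0,0],[0,0,0],0]]'>/dev/null; python3 -c "
from h import *
st()"
```

```text
18.1 ee [ 0.5203 -0.0379  0.0592] yaw 0.248 tilt [-0.0001 -0.0001] chas [-0.0345 -0.0002] F [-0.8  0.7  0. ] open 0.0005 g 0.5 q [-0.22  0.55  1.75 -0.    0.85  1.1 ]
18.93 ee [ 0.5262 -0.0364  0.0592] yaw 0.248 tilt [ 0.0002 -0.0001] chas [-0.0284 -0.0003] F [ 0.3 -0.7 -0.1] open 0.0007 g 0.2 q [-0.21  0.55  1.73 -0.    0.85  1.11]
```

```bash
python3 -m creep '[[[0.001,0,0],[0,0,0],0],[[0.002,0,0],[0,0,0],0],[[0.003,0,0],[0,0,0],0],[[0.003,0,0],[0,0,0],0],[[0.003,0,0],[0,0,0],0],[[0.003,0,0],[0,0,0],0],[[0.003,0,0],[0,0,0],0],[[0.003,0,0],[0,0,0],0],[[0.003,0,0],[0,0,0],0],[[0.003,0,0],[0,0,0],0]]'>/dev/null
python3 - <<'E'
from h import *
st()
import cv2
a=bot.snapshot('top');i=bot.snapshot('side')
b=cv2.resize(i[210:320,265:385],(436,400),interpolation=cv2.INTER_CUBIC)
c=cv2.resize(a[200:310,280:380],(364,400),interpolation=cv2.INTER_CUBIC)
cv2.imwrite('pics/c7.png',np.hstack([b,c]))
E
```

```text
19.77 ee [ 0.5266 -0.0362  0.0591] yaw 0.248 tilt [-0.0054 -0.0005] chas [-0.028  -0.0001] F [-10.8  -4.8   6.5] open 0.0002 g 5.3 q [-0.21  0.56  1.73 -0.    0.86  1.11]
```

View pics/c7.png

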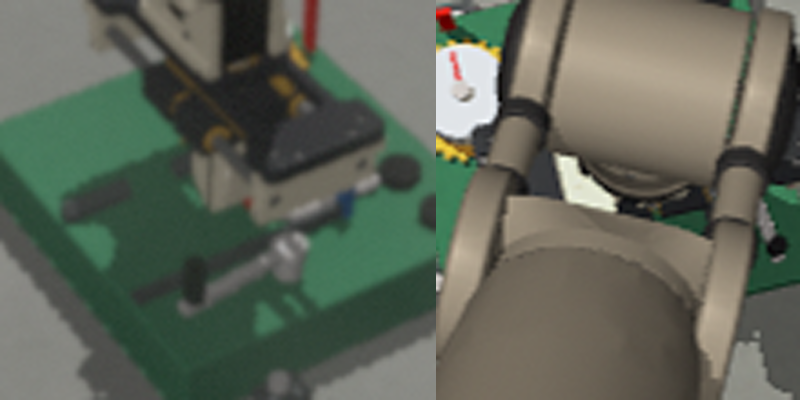

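It stopped at 12 N, at the predicted home position: fingers at chassis x -28 mm, tab back about -18 mm. Now I retreat and go to the keeper knob.

```bash
python3 -m creep '[[[-0.015,0,0],[0,0,0],0],[[-0.04,0,0],[0,0,0],0],[[-0.05,0,-0.02],[0,0,0],0],[[-0.05,0,-0.05],[0,0,0.12],0],[[-0.05,0,-0.08],[0,0,0.24],0.02],[[-0.05,0.02,-0.08],[0,0,0.36],0.05],[[-0.055,0.04,-0.08],[0,0,0.48],0.05],[[-0.06,0.06,-0.08],[0,0,0.6],0.05],[[-0.065,0.071,-0.08],[0,0,0.72],0.05],[[-0.065,0.071,-0.08],[0,0,0.78],0.05]]'>/dev/null
python3 - <<'E'
from h import *
st();print(go(*W(-.0925,-.071),.0855,-.534))
import cv2
# numeric: black keeper knob in the side picture near its predicted place
i=bot.snapshot("side").astype(int);u=proj("side",[*W(-.0925,-.071),.085]);print(u)
x,y=int(u[0]),int(u[1]);print(i[y-8:y+14,x-9:x+10].max(2))
E
```

```text
20.7 ee [ 0.4837 -0.1227  0.1394] yaw -0.541 tilt [ 0.0012 -0.0011] chas [-0.091  -0.0733] F [ 0.2 -0.5  1.3] open 0.0357 g 0.0 q [-0.4   0.4   1.73 -0.    1.01  1.71]
([-0.0028, -0.0006, 0.0539], np.float64(-0.007))
[317.96615334 284.87318878]
[[116 116 114 115 114 113 112 115 112 112 111 113 114 112 108 109 111 113
  115]
 [115 115 117 114 114 114 113 114 113 113 112 113 113 113 112 112 114 113
  113]
 [116 116 116 114 115 115 115 115 113 113 113 114 113 112 112 112 111 108
  104]
 [116 117 115 116 115 115 113 113 109 108 107 108 110 111 111 108 102  98
   90]
 [116 116 114 115 113 114 112 109  96  86  84  85  95 103 103  96  90  82
   78]
 [115 115 114 115 114 115 111  98  77  61  57  61  69  83  87  80  73  66
   64]
 [116 116 115 114 115 114 110  86  62  49  46  44  51  62  67  64  60  56
   59]
 [116 116 115 114 114 111 105  81  54  46  42  46  45  54  55  57  59  59
   59]
 [115 113 113 110 107 103  93  71  52  48  47  45  46  46  54  58  61  62
   73]
 [113 110 105 100  95  90  78  59  47  46  44  44  45  50  61  73  75  79
   94]
 [104  96  91  86  80  72  62  52  46  44  45
[... 227 characters left out ...]
  55  47  45  45  42  51  69  97 100 101 101
  100]
 [ 53  55  56  65  73  76  75  64  50  41  44  43  50  71  93  99  97  95
   92]
 [ 60  65  71  82  98 103  97  75  52  49  43  43  51  74  91  94  92  94
   99]
 [ 69  81  96 104 110 114 106  86  63  48  45  44  52  73  89  91  97 104
  109]
 [ 82  97 110 113 116 115 108  95  77  62  55  55  66  82  95  97 105 113
  111]
 [ 89 101 109 110 111 110 105 101  93  84  75  78  86  97 106 108 111 108
   98]
 [ 81  89  91  92  91  92  92  98  94  90  85  89 102 109 114 112 107  96
   86]
 [ 72  75  74  76  76  76  80  86  90  85  80  87 102 108 108 100  91  82
   78]
 [ 72  72  70  71  73  73  74  78  80  77  75  77  85  93  89  83  76  75
   73]]
```

```bash
python3 -m creep '[[[-0.002,0,0.015],[0,0,-0.007],0.05],[[-0.002,0,0.03],[0,0,-0.007],0.05],[[-0.002,0,0.045],[0,0,-0.007],0.05],[[-0.002,0,0.054],[0,0,-0.007],0.05],[[-0.002,0,0.054],[0,0,-0.007],0.035],[[-0.002,0,0.054],[0,0,-0.007],0.02],[[-0.002,0,0.054],[0,0,-0.007],0.005],[[-0.002,0,0.054],[0,0,-0.007],0.005],[[-0.002,0,0.054],[0,0,-0.007],0.005],[[-0.002,0,0.054],[0,0,-0.007],0.005]]' 8 >/dev/null
python3 - <<'E'
from h import *
st()
s=bot.read_state();M=s["orientation"][:2,:2];e=s["ee_pos"][:2]
for k in np.linspace(0,1.65,12): print(round(k,2),(M.T@(W(-.0265-.066*np.cos(k),-.0625+.066*np.sin(k))-e)).round(4))
E
```

```text
21.58 ee [ 0.482  -0.1196  0.0858] yaw -0.525 tilt [ 0.0011 -0.0005] chas [-0.0918 -0.0698] F [-0.2  1.3 -0.5] open 0.0148 g 0.0 q [-0.4   0.47  1.8  -0.    0.87  1.7 ]
0.0 [-0.0056 -0.0048]
0.15 [-0.012  -0.0123]
0.3 [-0.0171 -0.0207]
0.45 [-0.021  -0.0298]
0.6 [-0.0235 -0.0394]
0.75 [-0.0245 -0.0493]
0.9 [-0.024  -0.0591]
1.05 [-0.022  -0.0688]
1.2 [-0.0186 -0.0781]
1.35 [-0.0139 -0.0868]
1.5 [-0.0079 -0.0947]
1.65 [-0.0008 -0.1016]
```

```bash
python3 -m creep '[[[0,0,0],[0,0,0],0.005],[[0,0,0],[0,0,0],0.005],[[-0.003,-0.0025,0],[0,0,0],0.005],[[-0.0055,-0.005,0],[0,0,0],0.005],[[-0.009,-0.0085,0],[0,0,0],0.005],[[-0.012,-0.0125,0],[0,0,0],0.005],[[-0.0145,-0.0165,0],[0,0,0],0.005],[[-0.017,-0.0205,0],[0,0,0],0.005],[[-0.019,-0.025,0],[0,0,0],0.005],[[-0.021,-0.03,0],[0,0,0],0.005]]'|tail -3;python3 -m creep '[[[-0.0015,-0.005,0],[0,0,0],0.005],[[-0.0025,-0.0095,0],[0,0,0],0.005],[[-0.003,-0.0145,0],[0,0,0],0.005],[[-0.0035,-0.0195,0],[0,0,0],0.005],[[-0.0035,-0.0245,0],[0,0,0],0.005],[[-0.003,-0.0293,0],[0,0,0],0.005],[[-0.002,-0.034,0],[0,0,0],0.005],[[-0.001,-0.039,0],[0,0,0],0.005],[[0.0005,-0.0435,0],[0,0,0],0.005],[[0.0025,-0.0483,0],[0,0,0],0.005]]'|tail -3
python3 - <<'E'
from h import *
st()
s=bot.read_state();M=s["orientation"][:2,:2];e=s["ee_pos"][:2]
for k in np.linspace(1.2,1.7,6): print(round(k,2),(M.T@(W(-.0265-.066*np.cos(k),-.0625+.066*np.sin(k))-e)).round(4))
E
```

```text
force: [-3.6, -1.2, 3.8]
opening: 0.128
grip_force: 8.0
force: [-2.2, -0.6, -2.5]
opening: 0.126
grip_force: 8.0
23.25 ee [ 0.5052 -0.0421  0.085 ] yaw -0.525 tilt [-0.0003  0.0001] chas [-0.0501 -0.0005] F [-2.2 -0.6 -2.5] open 0.0116 g 8.0 q [-0.23  0.49  1.77 -0.    0.89  1.86]
1.2 [0.0001 0.0006]
1.3 [ 0.0031 -0.0053]
1.4 [ 0.0067 -0.0109]
1.5 [ 0.0108 -0.016 ]
1.6 [ 0.0154 -0.0207]
1.7 [ 0.0205 -0.025 ]
```

```bash
python3 -m creep '[[[0.0015,-0.0025,0],[0,0,0],0.005],[[0.003,-0.005,0],[0,0,0],0.005],[[0.005,-0.008,0],[0,0,0],0.005],[[0.0067,-0.011,0],[0,0,0],0.005],[[0.0088,-0.0135,0],[0,0,0],0.005],[[0.0108,-0.016,0],[0,0,0],0.005],[[0.013,-0.0183,0],[0,0,0],0.005],[[0.015,-0.0205,0],[0,0,0],0.005],[[0.015,-0.0205,0],[0,0,0],0.005],[[0.015,-0.0205,0],[0,0,0],0.005]]'|tail -3
python3 - <<'E'
from h import *
st()
E
```

```text
force: [0.3, 1.0, -3.8]
opening: 0.124
grip_force: 8.0
24.08 ee [ 0.5289 -0.0322  0.0853] yaw -0.525 tilt [ 0.0013 -0.0001] chas [-0.0248  0.0032] F [ 0.3  1.  -3.8] open 0.0114 g 8.0 q [-0.21  0.52  1.71  0.    0.92  1.89]
```

Not yet at the stop, so I push on gently along chassis +x.

```bash
python3 -m creep '[[[0.0007,-0.0007,0],[0,0,0],0.005],[[0.0014,-0.0014,0],[0,0,0],0.005],[[0.0021,-0.0021,0],[0,0,0],0.005],[[0.0028,-0.0028,0],[0,0,0],0.005],[[0.0035,-0.0035,0],[0,0,0],0.005],[[0.0035,-0.0035,0],[0,0,0],0.005],[[0.0035,-0.0035,0],[0,0,0],0.005],[[0.0035,-0.0035,0],[0,0,0],0.005],[[0.0035,-0.0035,0],[0,0,0],0.005],[[0.0035,-0.0035,0],[0,0,0],0.005]]'|tail -3
python3 - <<'E'
from h import *
st()
E
```

```text
force: [-12.8, -5.5, 3.8]
opening: 0.128
grip_force: 8.0
24.92 ee [ 0.5297 -0.0318  0.0849] yaw -0.525 tilt [-0.0073 -0.0011] chas [-0.0238  0.0034] F [-12.8  -5.5   3.8] open 0.0118 g 8.0 q [-0.2   0.52  1.7  -0.    0.93  1.89]
```

```bash
python3 -m creep '[[[-0.0025,0.0025,0],[0,0,0],0.005],[[-0.0025,0.0025,0],[0,0,0],0.02],[[-0.0025,0.0025,0],[0,0,0],0.03],[[-0.0025,0.0025,0],[0,0,0],0.03],[[-0.0025,0.0025,-0.01],[0,0,0],0.03],[[-0.0025,0.0025,-0.03],[0,0,0],0.03],[[-0.0025,0.0025,-0.06],[0,0,0],0.03],[[-0.0025,0.0025,-0.09],[0,0,0],0.03],[[-0.0325,0.0325,-0.1],[0,0,0],0.03],[[-0.0625,0.0625,-0.1],[0,0,0],0.03]]'>/dev/null; python3 -m creep '[[[-0.025,0.03,0],[0,0,0],0.03],[[-0.05,0.06,0],[0,0,0],0.03],[[-0.05,0.06,0],[0,0,0],0.03],[[-0.05,0.06,0],[0,0,0],0.03],[[-0.05,0.06,0],[0,0,0],0.03],[[-0.05,0.06,0],[0,0,0],0.03],[[-0.05,0.06,0],[0,0,0],0.03],[[-0.05,0.06,0],[0,0,0],0.03],[[-0.05,0.06,0],[0,0,0],0.03],[[-0.05,0.06,0],[0,0,0],0.03]]'>/dev/null
python3 - <<'E'
from h import *
import cv2
st()
i=bot.snapshot("side")
D=.002
for n,x,y,z in(("knob1.57",-.0285,.004,.08),("knob1.45",-.0365,.0035,.08),("pin",0,0,.091),("tabtop",-.015,-.018,.073),("legR",.055,-.028,.049),("legL",.055,.028,.049)):
    print(n,proj("side",[*W(x+D,y),z]).round(1))
g=i[225:275,320:362].astype(int);hsv=cv2.cvtColor(i,cv2.COLOR_BGR2HSV)[225:275,320:362]
H,S,V=[hsv[...,k].astype(int) for k in range(3)]
m=np.full(V.shape,'.')
m[(S<70)&(V<75)]='k';m[(S<70)&(V>=110)]='w';m[(S>130)&((H<8)|(H>172))]='R';m[(S>110)&(H>12)&(H<30)]='Y';m[(S>110)&(H>100)&(H<130)]='B'
for r,l in enumerate(m):print(225+r,''.join(l))
E
```

```text
26.58 ee [ 0.377  -0.0796  0.185 ] yaw -0.525 tilt [-0.0004  0.0001] chas [-0.1836 -0.0051] F [-0.1 -0.1  0.1] open 0.0302 g 0.0 q [-0.41  0.14  1.95 -0.    1.05  1.69]
knob1.57 [325.9 252.5]
knob1.45 [322.7 254. ]
pin [338.9 244.6]
tabtop [337.4 258.9]
legR [368.  258.5]
legL [352.6 243.6]
225 .wwwwwwwwwwwwwwwwwwww....YYYY.k....wwwwwww
226 .wwwwwwwwwwwwwwwwww.....YYYYY......wwwwwww
227 .w.wwwwwwwwwwwwwwww......YYYYY......wwwwww
228 .w.wwwwwwwwwwwwwwww......YYYYY........wwww
229 wwwwwwwwwwwwwwww.w.......YYYYY.........www
230 ......wwwwwwwwwwww.....wYYYYY...........ww
231 YYYYYYY.wwwwwwwwww......YYYYY............w
232 YYYYYYYYYwwwwwwwwww..w.YYYYYY.............
233 YYYYYYYYY.wwwwwwwwwww.YYYYYY..............
234 YYYYYYYYY.wwwwwwwwww.YYYYYYY..............
235 YYYYYYYYY.wwwwwwwww.YYYYYYY...............
236 YYYYYYYYY.........w.YYYYYY................
237 YYYYYYYYYYYYYYYY..B.wYYY..................
238 YYYYYYYYYYYYYYYY.BBB......................
239 YYYYYYYYYYYYYYYYkBBBBB....................
240 YYYYYYYYYYYYYY.kkBBBBBB...................
241 w...YYYYYYYYYYk..B.BBBBB..................
242 wwwww
[... 841 characters left out ...]
........www.RRRRRRRR.Y.........BBBBBBBBBBB
261 .......wwwww.RRRRRRRY...........BBBBBBBBBB
262 .......wwwwww.RRRRRRY............B....BBBB
263 ........wwwwww.RRRRR..................BBBB
264 .........wwwwww.RRRRk..........www.....BBB
265 ..........wwwwww.RR..www....wwwwww.....BB.
266 ...........wwwwww..wwwwwwwwwwwwwww...kk.B.
267 ............wwwwwwwwwwwwwwwwwwwww...kkk.B.
268 ............wwwwwwwwwwwwwwwwwww...kkkkk.B.
269 ..............wwwwwwwwwwwwww....kkkkkkk...
270 ..............wwwwwww.........kkkkkkkk....
271 ...............wwwwwww.....kkkkkkkk.......
272 ................wwwwwww..kkkkkkkk.........
273 .................wwwwwww....kkk...........
274 ..................wwwwwwwwww..............
```

```bash
python3 -c "
from rig import bot
print(bot.close_job())"
```

```text
the job is handed in; nothing more can be done
None
```

The job is handed in at about 26.6 s of the 72 s allowed; no verdict was returned. The crank is wound to its stop, the U-bolt is pushed home, and the keeper is swung shut to its stop. A final pixel check fits this: the left leg end shows past the bracket and the keeper bar lies behind the tab, though the right leg end was out of view.

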